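# Close and latch the painter's travelling case

## Robot

A 6-joint arm with a two-finger parallel gripper is mounted at the origin on the work surface. World frame = base frame: x ahead of the robot, y to its left, z up, the work surface at z = 0. Lengths are in m, angles in degrees, forces in N, time in s.
With the tool pointing down it reaches from about 0.375 to 0.9 m from the base axis. Payload 3.1 kg.
Tool frame: the origin (TCP) lies on the centre line of the jaws, within the pads' length; the fingertips stand 25 mm ahead of it and the grasp point (between the pads) lies 6 mm ahead of it; z points along the fingers, y is the line along which they close (so a half turn about z gives the same grasp; the last joint's range is limited). The gripper opens to 87 mm and grips with 3 to 60 N. Pads are 19 mm wide; open, the fingers measure 117 mm over their backs; the gripper's body (75 mm by 190 mm) begins 51 mm behind the grasp point.
Start: joints at [-80.93, 30.224, 82.088, -0, 67.689, -10.227], TCP at [0.207, -0.59, 0.248] pointing down, gripper open.
Joint ranges: [-176.69, 176.69], [-43.24, 126.21], [12.49, 139.97], [-82, 262], [0, 151.66], [-163.58, 163.58]. Speed limits (degrees/s): [159.86, 159.86, 180, 180, 180, 180].

## Interface

Orientations are given as a 3x3 rotation matrix whose columns are the frame's x, y, z axes.
In Python, from rig import * gives the robot as it stands.
- The arm moves only by the tool step_arm, never from a script. Its argument "steps" is a list of rows, each a list of 7 numbers: the shift along the tool's x, y, z normalised to -1 to 1, where 1 is 0.3 m, then the turn, a rotation vector about the tool's x, y, z normalised to -1 to 1, where 1 is 45 degrees, then the gripper's target within -1 to 1 (shut at 1, half-way at 0, fully open at -1). A call has 1 to 8 rows; each row is the pose to reach, as a shift and turn from the pose commanded when the call began, along the tool's axes at that moment; what a row does not reach only later rows make up. A row lasts 1/12 s, in which the tool goes at most 41.7 mm and 7.16 degrees, less where a joint would pass 70% of its speed; a pose out of reach is approached as far as the arm can. A call with a number of a shift or a turn outside -1 to 1 is refused whole. A call with a gripper value outside its range is refused whole. The fingers move at their own pace and stop on an object; the grip force is fixed at half the most. Time passes only in rows, so rows that repeat a pose let the fingers close. It gives the time, the measured TCP pose, the force, the opening and the grip force at its end, in the units of the state.
- read_state(): the state, without advancing time (a new reading comes with each control period).
- capture(name): name is "scene" or "top" or "wrist"; returns a dict with "image" (480x640x3 uint8, red, green, blue), "vertical_fov" (degrees; the focal length in pixels is half the picture's height over the tangent of half this angle, whatever the lens; pixels are square), "cx", "cy" (the principal point, pixels), "k1" (the pictures are not rectified: a ray, as slopes to the right and down, at radius r is drawn at 1 + k1 r^2 times it, then the intrinsics apply), "world_from_camera" (4x4, takes a point from camera to world coordinates); the wrist camera has in their place "T_tool_cam" (4x4, takes a point from camera to tool coordinates, whose origin is the TCP and whose axes are the flange's). Camera axes: x right, y down, z forward; pixel columns grow to the right and rows downward; lengths in m; the calibration is good to about 2 mm. A picture is of the moment at which its call begins: read the wrist's pose just before it. There is no depth.
- hand_in(): hands the job in; it is judged then, once.
The state is a dict: "time_s": time; "joint_positions": joint angles; "qvel": joint speeds; "tau": joint torques, N m; "position": TCP position; "tcp_rot": TCP orientation; "force": force on the tool from outside, world axes, zero at the start; "moment": the same for the moment, N m; "opening": opening from 0.0 (shut) to 1.0 (fully open); "grasp_force": force on a finger pad.
Only numpy, scipy, OpenCV 4.12 (cv2) and the standard library are available. Lean on these libraries where they do the work, as an engineer would, in place of code of your own. Each camera call takes 0.05 s, during which the arm holds its last target. There are 200 camera calls.

## Task

Shut up the painter's travelling case for carrying: swing its fall-down front up against the case, bring the latch's wire loop over and hook its end bar down over the keeper on the front, then press the latch lever back until it lies flat and stays there with the loop caught under the hook. Leave the other things on the case and on the desk where they are.

Things in the scene. Friction and masses are not known exactly. Their poses are not given: they have to be found in the camera images.
- case: Heavy wooden travelling case on the desk; it does not move. Sizes in mm. Origin: centre of its body's underside, on the desk; z up, x from the hinged front to the back, y along its width. Body 160 deep (x -80 to 80), 300 wide, flat top at z = 150. The front meets it at the seam, x = -80. A steel draw latch stands on the top along y = 0: lever and wire loop on the body, keeper on the front.
- front (a joint): Angle of the fall-down front: 0 = upright, shut; grows as its top tips outward (-x of the case), limit 0.95 rad. A wooden shell 40 deep, 300 wide, 114 tall, hinged along its lower inner edge at case x = -80, z = 36; shut, it fills x = -120 to -80 up to z = 150, flush with the top. Stiff hinges: it stays where it is left; 4 to 8 N near its top edge closes it.
- front_edge (a point): Middle of the front's outer top edge (shut: case x = -120, y = 0, z = 150).
- keeper_seat (a point): Where the centre of the loop's end bar lies when caught in the keeper (shut: case x = -94, y = 0, z = 161.5). Moves with the front; axes as the case when shut. The bar must first come down outside the lip, its centre at least 4 (8 to 10 is good) further out (-x) than this point, onto the keeper's base plate (bar centre then 1.5 below this point); pressing the lever then draws it in under the lip.
- keeper_lip (a point): Outer upper edge of the keeper's lip (shut: case x = -95, y = 0, z = 169). The keeper is a steel hook 26 wide on top of the front: base plate 7 high from 4 to 36 outward of the seam, upstand 7 to 11 outward of the seam, and on it a lip 3 thick, 16 to 19 above the front's top, overhanging outward (away from the lever) to 15 from the seam.
- lever (a joint): Latch lever angle: 0 = flat, lying back over the case top towards +x; pi/2 = upright; limit 2.2, leaning over the front. Friction holds it where it is left (1 to 2 N at its end moves it); pulling the loop forward swings it up. Below 0.8 rad it stretches the sprung loop if that is hooked, passes centre at 0.29 and then goes home with a light press (under 10 N near its end). Starts half raised.
- lever_pivot (a point): Middle of the lever's pivot axis, along case y: fixed at case x = -36, y = 0, z = 170.
- lever_end (a point): Middle of the lever's outer face near its free end (flat: case x = 54, y = 0, z = 177). The lever is a steel strip 24 wide, 4 thick, reaching 104 from its pivot, its end curled (8 thick), the loop resting just short of it. The outer face (upper face when flat, front face when upright) is 7 off the pivot axis; press it there, 60 to 90 from the pivot.
- loop (a joint): Angle of the wire loop on the lever: about equal to the lever's angle when the loop points level to the front; 3.07 = folded over against the lever's outer face, as at the start. Swings freely and falls by its own weight; moves only on the front side of the lever.
- loop_pivot (a point): Middle of the loop's pivot axis, carried by the lever 18 from the lever's pivot (flat: case x = -18, y = 0, z = 167.5). Because it moves with the lever, the loop reaches out past the keeper's lip only with the lever about upright (1.5 to 1.9 rad), and is drawn in 20 mm or so as the lever goes flat. Drawing the loop upward first brings the lever upright.
- loop_bar (a point): Centre of the loop's end bar, along case y. The loop is a U of 5 steel wire (6 end bar), 46 wide, 74 long from pivot to bar, stretching up to 3 on a stiff spring; it straddles the lever and the keeper. The bar's ends carry ball heads of 10 diameter, 58 over both, standing 6 proud of the wires: held across them, the loop turns freely between the fingers. Pulling it forward takes 5 to 10 N.
- paperweight: Flat dark steel paperweight, 120 x 28 x 18, lying on the case top; leave it alone. Origin: centre of its underside
- paste_tin: Small round white lidded pot, 52 across, 26 high, standing on the case top; leave it alone. Origin: centre of its underside
- inkstone: Black inkstone, 150 x 100 x 24, on the desk before the case's front; leave it alone. Origin: centre of its underside
- ink_dish: White bowl, 90 across, 32 high, on the desk; leave it alone. Origin: centre of its underside
- wash_bowl: White bowl, 124 across, 52 high, on the desk; leave it alone. Origin: centre of its underside
- tint_dish: White bowl, 94 across, 34 high, on the desk; leave it alone. Origin: centre of its underside
- seal: Upright stone seal, 34 square, 95 high, on the desk behind the case; leave it alone. Origin: centre of its underside
- ink_bottle: Ink bottle, 60 across, 130 high, on the desk behind the case; leave it alone. Origin: centre of its underside

How it is judged (in metres and radians):
On the way, in this order (a step that is already met when the one before it is completed fails the run):
1. the front is swung up against the case (value of joint front below 0.08 rad), for 0.1 s.
2. the loop's end bar is down in the keeper, outside the hook and below its lip, with the lever still raised (value of joint front below 0.1 rad and value of joint lever above 0.6 rad and z of loop_bar in the frame of keeper_seat between -0.006 and 0.004 m and x of loop_bar in the frame of keeper_seat between -0.022 and 0.003 m), for 0.1 s.
At the end, for the whole second after the job is handed in: The front is shut (within 0.03 rad), the lever lies flat (within 0.08 rad) and at rest, and the loop's end bar is caught in the keeper (centre within 6 mm of its seat) (value of joint front below 0.03 rad and value of joint lever below 0.08 rad and distance between loop_bar and keeper_seat below 0.006 m and velocity of joint lever between -0.05 and 0.05 rad/s); the robot touches nothing.
It fails at once if something on the case or desk (paperweight, pot, inkstone, bowl, seal, bottle) is pushed more than 25 mm or knocked over (distance of any of paperweight, paste_tin, inkstone, ink_dish, wash_bowl, tint_dish, seal, ink_bottle from where it was at the start of the episode above 0.025 m or angle between any of paperweight, paste_tin, inkstone, ink_dish, wash_bowl, tint_dish, seal, ink_bottle's own z axis and vertical above 0.5 rad).
It also fails if it takes over 69 s, if anything falls off the work surface, if the arm or the gripper's body presses on something with over 40 N, if the wrist force passes 120 N, or if a joint passes its speed limit or range.

## Working session

There is one attempt and no reset: what is moved stays moved. The work goes in short steps, Python scripts to look and compute and a tool call to move; the robot and the scene stay as the last step left them, time stands still between calls to the robot, and variables do not carry over. Pictures are saved under pics/ and viewed, at most 10 in all, crops included, and the job is handed in when it is done.

Besides the shell and the picture viewer there is one more tool, called after "Emit:" as name([rows], argument=value, ...), one row to a line, values as JSON. step_arm: Moves the arm, as the interface text tells. Scaled input: -1 to 1 covers 0.3 m each way for a shift and 45 degrees each way for a turn. Its arguments: {"type":"object","properties":{"steps":{"type":"array"}},"required":["steps"]}

```bash
ls; mkdir -p pics; python3 - <<'E'
from rig import *
import cv2, json, pickle
d={}
for n in ("scene","top"):
    c=capture(n); d[n]=c
    cv2.imwrite(f"pics/{n}0.png",c["image"][:,:,::-1])
    print(n,c["vertical_fov"],c["cx"],c["cy"],c["k1"],c["world_from_camera"])
pickle.dump(d,open("cams.pkl","wb"))
s=read_state();print(s["time_s"],s["position"],s["tcp_rot"],s["force"],s["opening"])
E
```

```text
pics
scene 55.5430990097139 321.681189305757 238.37066370651414 -0.10299145954252675 [[ 0.48640837  0.59710275 -0.6378677   1.11544525]
 [ 0.8735541  -0.31762638  0.36880444 -0.25642953]
 [ 0.01761053 -0.73660152 -0.67609768  0.69306646]
 [ 0.          0.          0.          1.        ]]
top 56.49951564093221 319.4206004076095 239.39998178892975 -0.10925680817255624 [[-0.01989428 -0.99014114  0.13865329  0.5068197 ]
 [-0.99948929  0.01622714 -0.02752881  0.04713988]
 [ 0.02500746 -0.13913015 -0.9899583   0.9743516 ]
 [ 0.          0.          0.          1.        ]]
0.1 [ 0.20647557 -0.58925454  0.24666853] [[ 9.43806390e-01  3.30498710e-01 -3.18488749e-04]
 [ 3.30498692e-01 -9.43804481e-01  1.92800452e-03]
 [ 3.36611897e-04 -1.92492310e-03 -9.99998091e-01]] [-0.71277673 -0.2496126  -0.30423843] 1.000114404679136
```

View pics/scene0.png

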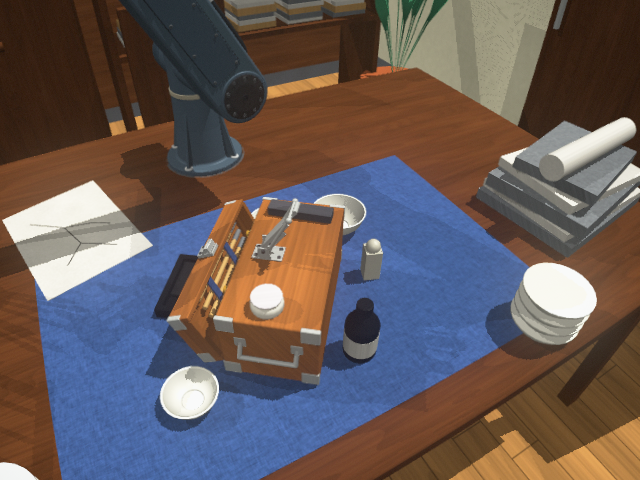

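View pics/top0.png

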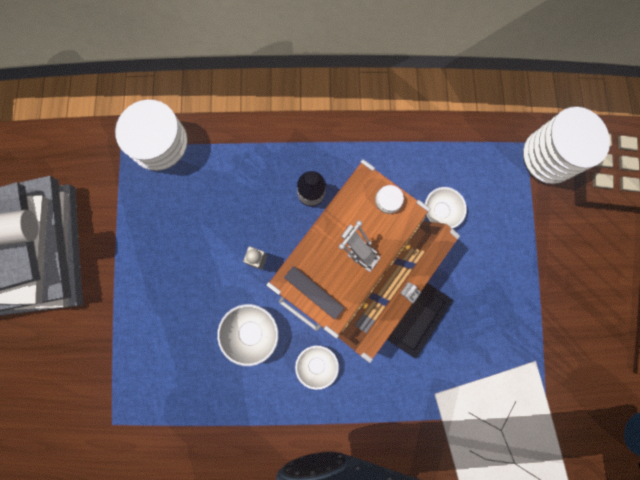

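The views show the case at top-image pixels (272..457, 163..360), its front tipped open to the lower right (toward world -x, -y). The keeper is at about (411,292), the lever at about (360,248), the paperweight at (315,293), the pot at (390,199) and the inkstone at (420,322).

```bash
python3 - <<'E'
import cv2
t=cv2.imread("pics/top0.png")[155:365,260:470]; s=cv2.imread("pics/scene0.png")[190:390,150:360]
t=cv2.resize(t,None,fx=2.8,fy=2.8,interpolation=cv2.INTER_CUBIC)
cv2.imwrite("pics/topc.png",t)
E
cat > h.py <<'E'
import numpy as np, pickle, cv2
from scipy.spatial.transform import Rotation as R
def ray(c,u,v,T=None):
    f=240/np.tan(np.radians(c["vertical_fov"]/2))
    K=np.array([[f,0,c["cx"]],[0,f,c["cy"]],[0,0,1]])
    p=cv2.undistortPoints(np.array([[[u,v]]],float),K,np.array([c["k1"],0,0,0.]))[0,0]
    T=c["world_from_camera"] if T is None else T
    return T[:3,3],T[:3,:3]@np.array([p[0],p[1],1])
def onz(c,u,v,z,T=None):
    o,d=ray(c,u,v,T); return o+d*(z-o[2])/d[2]
def proj(c,P,T=None):
    f=240/np.tan(np.radians(c["vertical_fov"]/2)); T=c["world_from_camera"] if T is None else T
    q=T[:3,:3].T@(np.asarray(P)-T[:3,3]); p=q[:2]/q[2]; p=p*(1+c["k1"]*(p@p))
    return p*f+[c["cx"],c["cy"]]
def tri(o1,d1,o2,d2):
    A=np.stack([d1,-d2],1); s=np.linalg.lstsq(A,o2-o1,rcond=None)[0]
    a,b=o1+d1*s[0],o2+d2*s[1]; return (a+b)/2,np.linalg.norm(a-b)
E
```

```text
(no output)
```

View pics/topc.png

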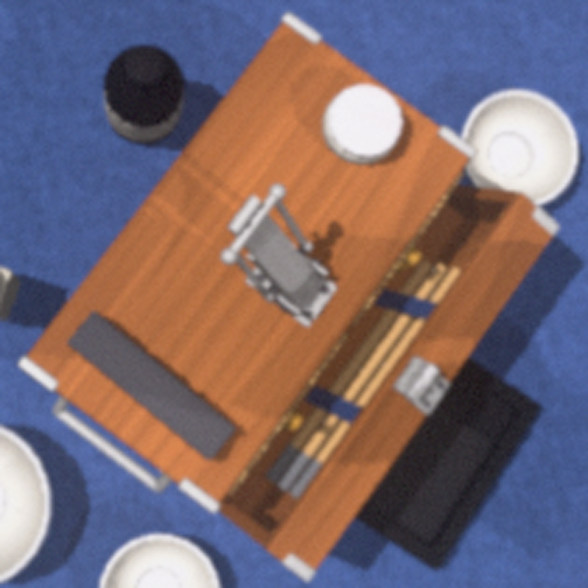

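The crop gives the body corners as A(285,14), B(20,365), C(213,513), D(472,152), the loop ball heads at (278,191) and (230,256), the keeper at about (422,383), and the front's top edge running from (558,222) to (308,578).

```bash
cat > fit.py <<'E'
from h import *
from scipy.optimize import least_squares
d=pickle.load(open("cams.pkl","rb")); c=d["top"]
px=lambda u,v:(260+(u+.5)/2.8-.5,155+(v+.5)/2.8-.5)
loc=np.array([[80,-150],[80,150],[-80,150],[-80,-150]])/1000
W=np.array([onz(c,*px(*p),.15)[:2] for p in [(285,14),(20,365),(213,513),(472,152)]])
f=lambda q:(loc@np.array([[np.cos(q[2]),np.sin(q[2])],[-np.sin(q[2]),np.cos(q[2])]])+q[:2]-W).ravel()
r=least_squares(f,[.5,0,.7]); q=r.x
yaw=q[2]; T=np.eye(4); T[:2,:2]=[[np.cos(yaw),-np.sin(yaw)],[np.sin(yaw),np.cos(yaw)]]; T[:2,3]=q[:2]
if __name__=="__main__":
    print("pose",q,np.degrees(yaw),"res mm",r.fun*1000)
    inv=lambda P:(np.linalg.inv(T)@np.r_[P,1])[:3]*1000
    # front outer edge: intersect ray with circle plane y=const
    for p,y in [((558,220),-.15),((308,578),.15)]:
        o,dd=ray(c,*px(*p)); o=inv(o); e=T[:3,:3].T@dd
        t=(y*1000-o[1])/e[1]; 
        best=None
        for th in np.linspace(0,.95,96):
            P=np.array([-80-40*np.cos(th)-114*np.sin(th),y*1000,36+114*np.cos(th)-40*np.sin(th)])
            e0=e/np.linalg.norm(e); dist=np.linalg.norm(np.cross(P-o,e0))
            if best is None or dist<best[0]: best=(dist,th,P)
        print("front",best)
    # loop bar midpoint: on plane y=0
    m=px(254,223.5); o,dd=ray(c,*m); o=inv(o); e=T[:3,:3].T@dd; t=-o[1]/e[1]; print("ray y at z=200..260", [ (o+e*(z-o[2])/e[2]).round(1) for z in (190,210,230,250)])
    for p in [(278,191),(230,256)]:
        o,dd=ray(c,*px(*p)); o=inv(o); e=T[:3,:3].T@dd; print([ (o+e*(z-o[2])/e[2]).round(1) for z in (190,210,230,250)])
    print("T",T.round(4).tolist())
    for k,P in dict(pivot=(-36,0,170),edge=(-120,0,150),seat=(-94,0,161.5)).items(): print(k,(T@np.r_[np.array(P)/1000,1])[:3].round(4))
    for n,p,z in [("weight",(155,387),168),("pot",(363,118),176),("bottle",(145,75),130),("seal",(2,290),95),("inkst",(450,465),24),("bowl",(520,150),32)]: print(n,inv(onz(c,*px(*p),z/1000)).round(0))
E
python3 fit.py
```

```text
pose [ 0.60837765 -0.03095215  0.91128297] 52.212668294052555 res mm [-0.01804052  0.21366496 -0.35388904  1.61908722 -0.0307153  -0.36465124
  0.40264487 -1.46810094]
front (np.float64(2.789091566508876), np.float64(0.35000000000000003), array([-156.66525856, -150.        ,  129.37257697]))
front (np.float64(2.245683399760513), np.float64(0.37), array([-158.51725307,  150.        ,  127.82070012]))
ray y at z=200..260 [array([ 10.7, -12.2, 190. ]), array([ 10.4,  -8.6, 210. ]), array([ 10.1,  -5.1, 230. ]), array([  9.8,  -1.5, 250. ])]
[array([ 10.7, -38.4, 190. ]), array([ 10.4, -34.2, 210. ]), array([ 10.2, -29.9, 230. ]), array([  9.9, -25.7, 250. ])]
[array([ 10.6,  13.7, 190. ]), array([ 10.3,  16.7, 210. ]), array([ 10. ,  19.6, 230. ]), array([  9.8,  22.5, 250. ])]
T [[0.6127, -0.7903, 0.0, 0.6084], [0.7903, 0.6127, 0.0, -0.031], [0.0, 0.0, 1.0, 0.0], [0.0, 0.0, 0.0, 1.0]]
pivot [ 0.5863 -0.0594  0.17  ]
edge [ 0.5348 -0.1258  0.15  ]
seat [ 0.5508 -0.1052  0.1615]
weight [ -1. 108. 168.]
pot [  -5. -115.  176.]
bottle [134. -62. 130.]
seal [126. 116.  95.]
inkst [-216.   18.   24.]
bowl [-120. -213.   32.]
```

```bash
cat > go.py <<'E'
# usage: go.py x y z [pitch_deg about tool y]  -> TCP goal in case mm; prints the row numbers
import sys
from rig import *
from fit import *
s=read_state(); p=np.array(s["position"]); Rt=np.array(s["tcp_rot"])
if __name__=="__main__":
    a=[float(v) for v in sys.argv[1:]]
    G=T[:3,:3]@np.diag([1,-1,-1.])@R.from_euler("y",a[3] if len(a)>3 else 0,degrees=True).as_matrix()
    g=(T@np.r_[np.array(a[:3])/1000,1])[:3]
    print("t",round(s["time_s"],2),"case now",((np.linalg.inv(T)@np.r_[p,1])[:3]*1000).round(1),"F case",(T[:3,:3].T@np.array(s["force"])).round(1),"op",round(s["opening"],3),"gf",s["grasp_force"])
    print("shift",(Rt.T@(g-p)/.3).round(3),"turn",(np.degrees(R.from_matrix(Rt.T@G).as_rotvec())/45).round(3),"mm",(Rt.T@(g-p)*1000).round(0))
E
python3 go.py -200 0 247
```

```text
t 0.1 case now [-687.5  -24.5  246.7] F case [-0.6  0.4 -0.3] op 1.0 gf 0.0
shift [ 1.32e+00 -9.51e-01  1.00e-03] turn [-0.002 -0.001 -0.731] mm [ 396. -285.    0.]
```

Emit:
step_arm([
  [0.9,-0.65,0,0,0,-0.73,1],
  [0.9,-0.65,0,0,0,-0.73,1],
  [0.9,-0.65,0,0,0,-0.73,1],
  [0.9,-0.65,0,0,0,-0.73,1],
  [0.9,-0.65,0,0,0,-0.73,1],
  [0.9,-0.65,0,0,0,-0.73,1],
  [0.9,-0.65,0,0,0,-0.73,1],
  [0.9,-0.65,0,0,0,-0.73,1],
])

```text
time_s: 0.77
position: [0.3975, -0.3145, 0.2473]
tcp_rot: [[0.614, 0.789, -0.0], [0.789, -0.614, 0.001], [0.0, -0.001, -1.0]]
force: [0.4, -0.9, -0.2]
opening: 0.478
grasp_force: 0.0
```

```bash
python3 go.py -200 0 145
```

```text
t 0.77 case now [-353.3   -7.1  247.3] F case [-0.4 -0.9 -0.2] op 0.478 gf 0.0
shift [ 0.511 -0.024  0.341] turn [-0.001 -0.    -0.002] mm [153.  -7. 102.]
```

Emit:
step_arm([
  [0.51,-0.02,0.34,0,0,0,1],
  [0.51,-0.02,0.34,0,0,0,1],
  [0.51,-0.02,0.34,0,0,0,1],
  [0.51,-0.02,0.34,0,0,0,1],
  [0.51,-0.02,0.34,0,0,0,1],
  [0.51,-0.02,0.34,0,0,0,1],
  [0.51,-0.02,0.34,0,0,0,1],
])

```text
time_s: 1.35
position: [0.4859, -0.1912, 0.1448]
tcp_rot: [[0.612, 0.791, -0.002], [0.791, -0.612, 0.001], [-0.001, -0.002, -1.0]]
force: [0.8, -1.1, 0.9]
opening: 0.013
grasp_force: 0.0
```

```bash
python3 go.py -140 0 143; python3 - <<'E'
from rig import *
import cv2
cv2.imwrite("pics/s1.png",cv2.resize(capture("scene")["image"][60:400,100:460,::-1],None,fx=1.6,fy=1.6))
E
```

```text
t 1.35 case now [-201.7   -1.4  144.8] F case [-0.4 -1.3  0.9] op 0.013 gf 0.0
shift [ 0.206 -0.004  0.006] turn [-0.003  0.001  0.002] mm [62. -1.  2.]
```

View pics/s1.png

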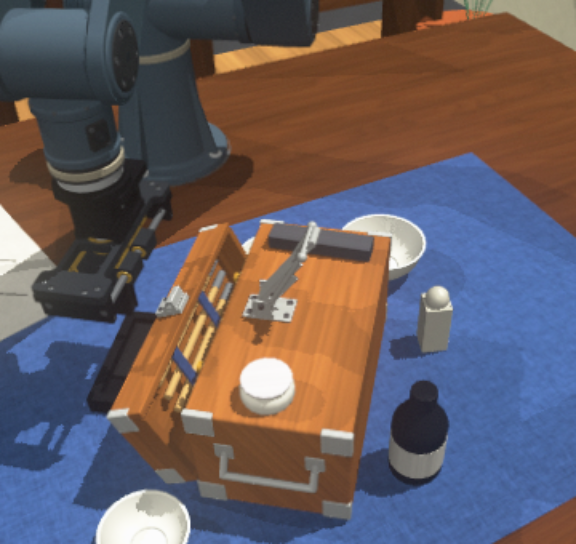

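The picture shows the closed gripper at (80,290), outside the tipped front with the keeper at (173,300), so the way is clear to push.

Emit:
step_arm([
  [0.07,0,0,0,0,0,1],
  [0.1,0,0,0,0,0,1],
  [0.13,0,0,0,0,0,1],
  [0.16,0,0,0,0,0,1],
  [0.19,0,0,0,0,0,1],
  [0.21,0,0,0,0,0,1],
  [0.22,0,0,0,0,0,1],
  [0.22,0,0,0,0,0,1],
])

```text
time_s: 2.07
position: [0.5268, -0.1427, 0.1474]
tcp_rot: [[0.613, 0.79, 0.002], [0.79, -0.613, -0.005], [-0.002, 0.004, -1.0]]
force: [-2.7, -3.9, 3.3]
opening: 0.004
grasp_force: 2.4
```

```bash
python3 go.py -130 0 143
```

```text
t 2.07 case now [-138.3   -4.1  147.4] F case [-4.8 -0.3  3.3] op 0.004 gf 2.4119892848557356
shift [ 0.028 -0.014  0.015] turn [ 0.005  0.003 -0.001] mm [ 8. -4.  4.]
```

Emit:
step_arm([
  [0.015,-0.01,0,0,0,0,1],
  [0.03,-0.01,0,0,0,0,1],
  [0.04,-0.01,0,0,0,0,1],
  [0.04,-0.01,0,0,0,0,1],
])

```text
time_s: 2.4
position: [0.5296, -0.1352, 0.1475]
tcp_rot: [[0.611, 0.792, -0.004], [0.792, -0.611, -0.011], [-0.011, 0.004, -1.0]]
force: [-10.9, -17.4, 7.3]
opening: 0.007
grasp_force: 10.1
```

```bash
python3 go.py -130 0 143
```

```text
t 2.4 case now [-130.6   -1.6  147.5] F case [-20.4  -2.    7.3] op 0.007 gf 10.133106429129839
shift [ 0.002 -0.005  0.015] turn [0.005 0.014 0.003] mm [ 1. -2.  4.]
```

Emit:
step_arm([
  [-0.1,0,-0.05,0,0,0,1],
  [-0.15,0,-0.3,0,0,0,-1],
  [-0.15,0,-0.5,0,0,0,-1],
  [-0.15,0,-0.65,0,0,0,-1],
  [-0.1,0,-0.65,0,0,0,-1],
  [0,0,-0.65,0,0,0,-1],
  [0.1,0,-0.65,0,0,0,-1],
  [0.2,0,-0.65,0,0,0,-1],
])

```text
time_s: 3.07
position: [0.5695, -0.0821, 0.3441]
tcp_rot: [[0.616, 0.788, 0.006], [0.788, -0.616, -0.002], [0.002, 0.006, -1.0]]
force: [0.0, -0.8, -0.2]
opening: 0.449
grasp_force: 0.0
```

```bash
python3 go.py -20 0 345; python3 - <<'E'
from rig import *
import cv2
cv2.imwrite("pics/w1.png",capture("wrist")["image"][:,:,::-1])
cv2.imwrite("pics/t1.png",capture("top")["image"][:,:,::-1])
E
```

```text
t 3.07 case now [-64.2  -0.6 344.1] F case [-0.6 -0.5 -0.2] op 0.449 gf 0.0
shift [ 0.147 -0.003 -0.003] turn [ 0.008 -0.002 -0.005] mm [44. -1. -1.]
```

View pics/w1.png

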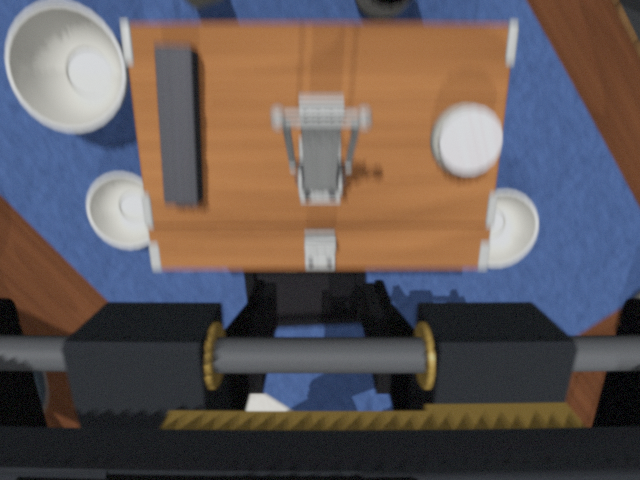

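The wrist view shows the front up and flush, with the keeper at (320,250), the loop heads at (279,117) and (362,117), and the lever between them.

```bash
cat > wr.py <<'E'
from go import *
def wcam(s=None):
    s=s or read_state(); c=capture("wrist")
    W=np.eye(4); W[:3,:3]=s["tcp_rot"]; W[:3,3]=s["position"]
    return c, np.linalg.inv(T)@W@c["T_tool_cam"]   # case_from_cam
E
python3 - <<'E'
from wr import *
c,Tc=wcam()
print(Tc.round(3))
for p in [(320.5,117),(279,117),(362,117)]:
    print(p,[(onz(c,*p,z/1000,Tc)*1000).round(1) for z in (235,245,255)])
for n,P in dict(lip=(-95,0,169),seam=(-80,150,150),corner=(80,150,150),corner2=(80,-150,150),edge1=(-120,150,150),edge2=(-120,-150,150),piv=(-36,0,170)).items(): print(n,proj(c,np.array(P)/1000,Tc).round(1))
E
```

```text
[[ 0.002 -0.956 -0.294  0.02 ]
 [-1.    -0.001 -0.003  0.   ]
 [ 0.003  0.294 -0.956  0.479]
 [ 0.     0.     0.     1.   ]]
(320.5, 117) [array([ 17.6,  -1.1, 235. ]), array([ 17.6,  -1. , 245. ]), array([ 17.7,  -1. , 255. ])]
(279, 117) [array([ 17.5,  23.3, 235. ]), array([ 17.6,  22.3, 245. ]), array([ 17.7,  21.4, 255. ])]
(362, 117) [array([ 17.6, -25.4, 235. ]), array([ 17.7, -24.4, 245. ]), array([ 17.8, -23.3, 255. ])]
lip [318.3 258.1]
seam [144.8 233.9]
corner [119.7  30.8]
corner2 [516.9  31.9]
edge1 [150.5 276.7]
edge2 [485.6 276.9]
piv [318.4 187.5]
```

```bash
python3 go.py 11 0 300; python3 - <<'E'
from wr import *
c,Tc=wcam()
cv2.imwrite("pics/w2.png",c["image"][:,:,::-1])
g=cv2.cvtColor(c["image"],cv2.COLOR_RGB2HSV)
m=((g[...,1]<60)&(g[...,2]>120)).astype(np.uint8); m[:, :250]=0; m[:,400:]=0; m[290:]=0; m[:60]=0
n,l,st,ce=cv2.connectedComponentsWithStats(m)
for i in range(1,n):
    if st[i,4]>25: print(st[i],ce[i].round(1))
E
```

```text
t 3.22 case now [-63.6   0.7 341.4] F case [-0.9 -0.4  1. ] op 0.588 gf 0.0
shift [0.249 0.002 0.138] turn [ 0.002 -0.     0.001] mm [75.  1. 41.]
[ 274  106  103   30 1870] [325.6 121.8]
[ 300  143   46   65 2238] [322.2 176.5]
[293 170   7   7  35] [295.5 173.7]
[349 172   7   6  36] [351.7 174.3]
[ 307  237   33   37 1087] [322.2 255.2]
```

Emit:
step_arm([
  [0.08,0.005,0,0,0,0,-1],
  [0.16,0.01,0,0,0,0,-1],
  [0.25,0.01,0.03,0,0,0,-1],
  [0.25,0.01,0.1,0,0,0,-1],
  [0.25,0.01,0.14,0,0,0,-1],
  [0.25,0.01,0.14,0,0,0,-1],
  [0.25,0.01,0.14,0,0,0,-1],
])

```text
time_s: 3.85
position: [0.6159, -0.0252, 0.298]
tcp_rot: [[0.615, 0.789, -0.002], [0.789, -0.615, 0.0], [-0.001, -0.002, -1.0]]
force: [1.2, 0.4, -0.0]
opening: 0.992
grasp_force: 0.0
```

```bash
python3 go.py 11 -2 265; python3 - <<'E'
from wr import *
c,Tc=wcam()
cv2.imwrite("pics/w3.png",c["image"][:,:,::-1])
for z in (240,245,250): print(z,proj(c,np.array((11,-2,z))/1000,Tc).round(1),proj(c,np.array((11,-26,z))/1000,Tc).round(1))
E
```

```text
t 3.85 case now [  9.1  -2.4 298. ] F case [ 1.1 -0.7 -0. ] op 0.992 gf 0.0
shift [ 0.006 -0.001  0.11 ] turn [-0.002  0.002 -0.004] mm [ 2. -0. 33.]
240 [317.4 271. ] [363.1 270.9]
245 [317.3 274.7] [364.1 274.7]
250 [317.2 278.7] [365.1 278.6]
```

View pics/w3.png

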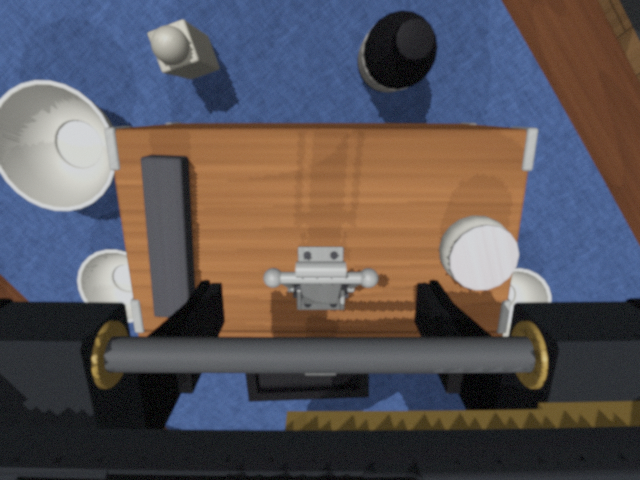

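The heads are at (274,278) and (369,278), which puts the bar at about case (11,-4,250), 1.6 mm from the tool centre, so I'll descend and grip.

Emit:
step_arm([
  [0.005,0.005,0.05,0,0,0,-1],
  [0.005,0.005,0.107,0,0,0,-1],
  [0.005,0.005,0.107,0,0,0,-1],
  [0.005,0.005,0.107,0,0,0,1],
  [0.005,0.005,0.107,0,0,0,1],
  [0.005,0.005,0.107,0,0,0,1],
  [0.005,0.005,0.107,0,0,0,1],
  [0.005,0.005,0.107,0,0,0,1],
])

```text
time_s: 4.57
position: [0.6193, -0.0238, 0.2674]
tcp_rot: [[0.614, 0.79, 0.002], [0.79, -0.614, -0.0], [0.001, 0.002, -1.0]]
force: [0.4, -0.2, 0.5]
opening: 0.706
grasp_force: 0.0
```

```bash
python3 go.py 11 -4 266
```

```text
t 4.57 case now [ 12.4  -4.2 267.4] F case [ 0.1 -0.4  0.5] op 0.706 gf 0.0
shift [-0.005 -0.001  0.005] turn [ 0.002 -0.001 -0.001] mm [-1. -0.  1.]
```

Emit:
step_arm([
  [0,0,0.003,0,0,0,1],
  [0,0,0.003,0,0,0,1],
  [0,0,0.003,0,0,0,1],
])

```text
time_s: 4.82
position: [0.6192, -0.0228, 0.2664]
tcp_rot: [[0.613, 0.79, 0.001], [0.79, -0.613, 0.001], [0.002, 0.0, -1.0]]
force: [-0.6, 4.0, 4.1]
opening: 0.635
grasp_force: 30.0
```

```bash
python3 go.py 11 -4 266; python3 - <<'E'
import numpy as np
def bar(a,d): # lever angle, loop bend
    L=np.array([-36+18*np.cos(a)+2.5*np.sin(a),170+18*np.sin(a)-2.5*np.cos(a)])
    return L+74*np.array([np.cos(a+d),np.sin(a+d)])
b0=bar(.9,.07)
for a,d in [(.9,.07),(1.0,.3),(1.2,.4),(1.4,.5),(1.6,.5),(1.7,.7),(1.7,.9),(1.7,1.1),(1.7,1.3),(1.7,1.45),(1.7,1.6),(1.7,1.7),(1.7,1.75),(1.7,1.8),(1.7,1.84)]:
    b=bar(a,d); print(a,d,b.round(1),"norm tool shift",((b-b0)/300*[1,-1]).round(3))
E
```

```text
t 4.82 case now [ 13.1  -3.6 266.4] F case [2.8 2.9 4.1] op 0.635 gf 30.000928044319153
shift [-0.007  0.001  0.001] turn [ 0.    -0.002 -0.001] mm [-2.  0.  0.]
0.9 0.07 [ 19.  243.6] norm tool shift [ 0. -0.]
1.0 0.3 [ -4.4 255.1] norm tool shift [-0.078 -0.038]
1.2 0.4 [-29.3 259.8] norm tool shift [-0.161 -0.054]
1.4 0.5 [-54.4 257.3] norm tool shift [-0.245 -0.046]
1.6 0.5 [-71.4 251.9] norm tool shift [-0.301 -0.028]
1.7 0.7 [-90.4 238.2] norm tool shift [-0.365  0.018]
1.7 0.9 [-99.2 226.3] norm tool shift [-0.394  0.058]
1.7 1.1 [-105.6  213. ] norm tool shift [-0.415  0.102]
1.7 1.3 [-109.1  198.6] norm tool shift [-0.427  0.15 ]
1.7 1.45 [-109.8  187.5] norm tool shift [-0.429  0.187]
1.7 1.6 [-108.9  176.5] norm tool shift [-0.426  0.224]
1.7 1.7 [-107.4  169.3] norm tool shift [-0.421  0.248]
1.7 1.75 [-106.3  165.7] norm tool shift [-0.418  0.26 ]
1.7 1.8 [-105.1  162.2] norm tool shift [-0.414  0.271]
1.7 1.84 [-104.   159.5] norm tool shift [-0.41  0.28]
```

```bash
python3 - <<'E'
from rig import *
import cv2, numpy as np
a=capture("wrist")["image"][210:410,200:440,::-1]; b=capture("scene")["image"][150:290,200:340,::-1]
a=cv2.resize(a,(480,400)); b=cv2.resize(b,(320,320)); b=cv2.copyMakeBorder(b,0,80,0,0,cv2.BORDER_CONSTANT)
cv2.imwrite("pics/g1.png",np.hstack([a,b]))
E
```

```text
(no output)
```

View pics/g1.png

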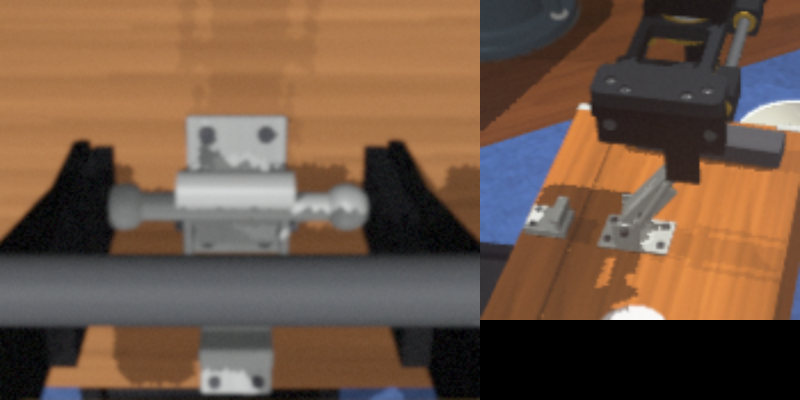

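The fingers (dark, at (95,200) and (385,200) in the left half) have closed on both ball heads at (122,205) and (348,205), with the lever free between them. Next I'll draw the loop up and forward.

Emit:
step_arm([
  [-0.027,0,-0.012,0,0,0,1],
  [-0.055,0,-0.02,0,0,0,1],
  [-0.095,0,-0.028,0,0,0,1],
  [-0.137,0,-0.036,0,0,0,1],
  [-0.18,0,-0.036,0,0,0,1],
  [-0.22,0,-0.027,0,0,0,1],
  [-0.22,0,-0.027,0,0,0,1],
])

```text
time_s: 5.5
position: [0.576, -0.0776, 0.2721]
tcp_rot: [[0.615, 0.788, -0.004], [0.788, -0.615, 0.0], [-0.002, -0.004, -1.0]]
force: [0.5, 2.8, -1.9]
opening: 0.637
grasp_force: 30.0
```

```bash
python3 go.py -71 -4 269; python3 - <<'E'
from rig import *
import cv2, numpy as np
a=capture("wrist")["image"][210:410,200:440,::-1]; b=capture("scene")["image"][120:290,180:350,::-1]
a=cv2.resize(a,(400,333)); b=cv2.resize(b,(400,333))
cv2.imwrite("pics/g2.png",np.hstack([a,b]))
E
```

```text
t 5.5 case now [-56.7  -3.  272.1] F case [ 2.6  1.3 -1.9] op 0.637 gf 29.999191761016846
shift [-0.048  0.004  0.01 ] turn [-0.005  0.003 -0.004] mm [-14.   1.   3.]
```

View pics/g2.png

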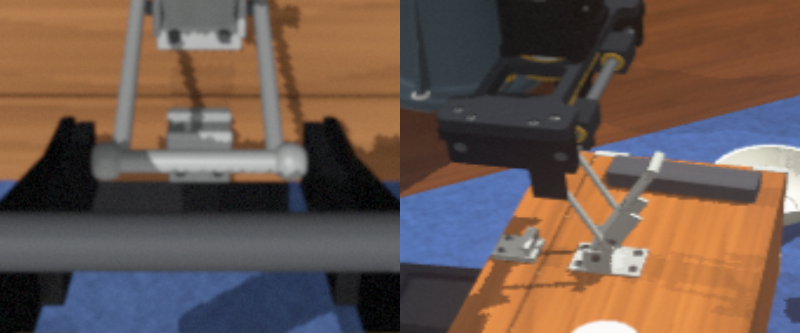

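The loop has swung forward and the heads are still held at (105,160) and (293,160), but the lever has only reached about 60°. A straight forward pull should bring it upright.

Emit:
step_arm([
  [-0.025,0,0.002,0,0,0,1],
  [-0.045,0,0.005,0,0,0,1],
  [-0.065,0,0.009,0,0,0,1],
  [-0.085,0,0.014,0,0,0,1],
  [-0.1,0,0.019,0,0,0,1],
  [-0.115,0,0.03,0,0,0,1],
  [-0.128,0,0.045,0,0,0,1],
  [-0.128,0,0.045,0,0,0,1],
])

```text
time_s: 6.27
position: [0.5539, -0.1068, 0.2598]
tcp_rot: [[0.614, 0.789, -0.002], [0.789, -0.614, -0.001], [-0.002, -0.001, -1.0]]
force: [-1.8, 2.3, 0.6]
opening: 0.637
grasp_force: 30.0
```

```bash
python3 go.py -71 -4 269; python3 - <<'E'
from rig import *
import cv2, numpy as np
a=capture("wrist")["image"][110:360,200:440,::-1]; b=capture("scene")["image"][120:290,180:350,::-1]
a=cv2.resize(a,(400,417)); b=cv2.resize(b,(400,417))
cv2.imwrite("pics/g3.png",np.hstack([a,b]))
E
```

```text
t 6.27 case now [-93.3  -3.4 259.8] F case [0.7 2.8 0.6] op 0.637 gf 29.999751448631287
shift [ 0.074  0.002 -0.031] turn [-0.001  0.002 -0.002] mm [22.  1. -9.]
```

View pics/g3.png

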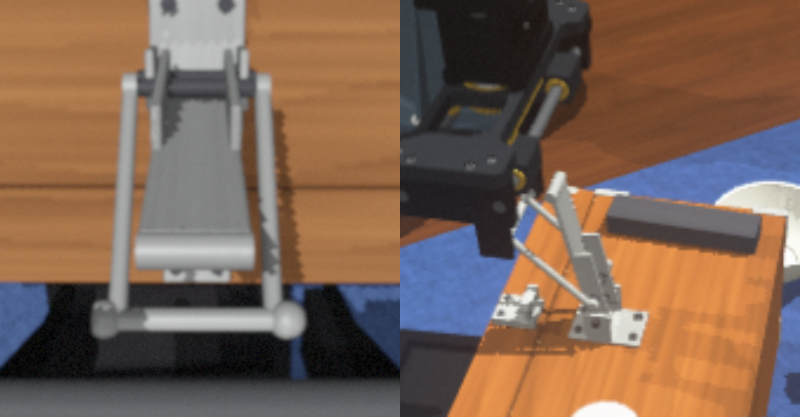

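```bash
python3 - <<'E'
from wr import *
from scipy.optimize import brentq
c,Tc=wcam()
def onray(u,v):
    o,d=ray(c,u,v,Tc); return lambda z:(o+d*(z/1000-o[2])/d[2])*1000
P0=np.array([-36,170])
for off in (4,7,9):
    f=onray(317,263-0); best=min((abs(np.hypot(f(z)[0]+36,f(z)[2]-170)-np.hypot(102,off)),z) for z in np.arange(200,280,.5))
    x,_,z=f(best[1]); print("lever",x,z,np.arctan2(z-170,x+36)-np.arctan2(off,102))
a=np.arctan2(z-170,x+36)-np.arctan2(7,102)
L=np.array([-36+18*np.cos(a)+2.5*np.sin(a),170+18*np.sin(a)-2.5*np.cos(a)])
g=onray(318,302)
for z in range(215,262,4): print(z,g(z).round(1),round(np.hypot(g(z)[0]-L[0],z-L[1]),1))
print(a,L)
for P in [(-120,150,150),(-120,-150,150),(-80,0,150)]: print(proj(c,np.array(P)/1000,Tc))
E
```

```text
lever -60.435931954133586 269.0 1.7735913740091669
lever -60.24167464980753 269.5 1.7412553983916084
lever -60.24167464980753 269.5 1.721768040422563
215 [-102.4   -3.5  215. ] 71.1
219 [-100.4   -3.5  219. ] 70.9
223 [-98.4  -3.5 223. ] 71.0
227 [-96.4  -3.6 227. ] 71.3
231 [-94.4  -3.6 231. ] 71.9
235 [-92.4  -3.6 235. ] 72.8
239 [-90.3  -3.6 239. ] 74.0
243 [-88.3  -3.6 243. ] 75.4
247 [-86.3  -3.6 247. ] 77.0
251 [-84.3  -3.7 251. ] 78.9
255 [-82.3  -3.7 255. ] 81.0
259 [-80.3  -3.7 259. ] 83.2
1.7412553983916084 [-36.58965864 188.1632129 ]
[ 92.48848336 281.13338986]
[534.53236991 281.01757784]
[312.85428413 224.18537297]
```

Emit:
step_arm([
  [-0.015,0,0.017,0,0.05,0,1],
  [-0.03,0,0.035,0,0.1,0,1],
  [-0.045,0,0.058,0,0.15,0,1],
  [-0.059,0,0.081,0,0.2,0,1],
  [-0.07,0,0.106,0,0.25,0,1],
  [-0.078,0,0.132,0,0.3,0,1],
  [-0.087,0,0.173,0,0.4,0,1],
  [-0.087,0,0.173,0,0.4,0,1],
])

```text
time_s: 7.08
position: [0.5374, -0.1275, 0.2066]
tcp_rot: [[0.587, 0.788, 0.188], [0.748, -0.616, 0.246], [0.31, -0.004, -0.951]]
force: [-2.2, 2.6, 0.2]
opening: 0.635
grasp_force: 30.0
```

```bash
python3 go.py -117 -4 207 18; python3 - <<'E'
from rig import *
import cv2, numpy as np
a=capture("wrist")["image"][110:360,200:440,::-1]; b=capture("scene")["image"][120:290,180:350,::-1]
a=cv2.resize(a,(400,417)); b=cv2.resize(b,(400,417))
cv2.imwrite("pics/g4.png",np.hstack([a,b]))
E
```

```text
t 7.08 case now [-119.8   -3.1  206.6] F case [0.7 3.3 0.2] op 0.635 gf 29.998221695423126
shift [0.009 0.003 0.002] turn [-0.003 -0.002 -0.007] mm [3. 1. 1.]
```

View pics/g4.png

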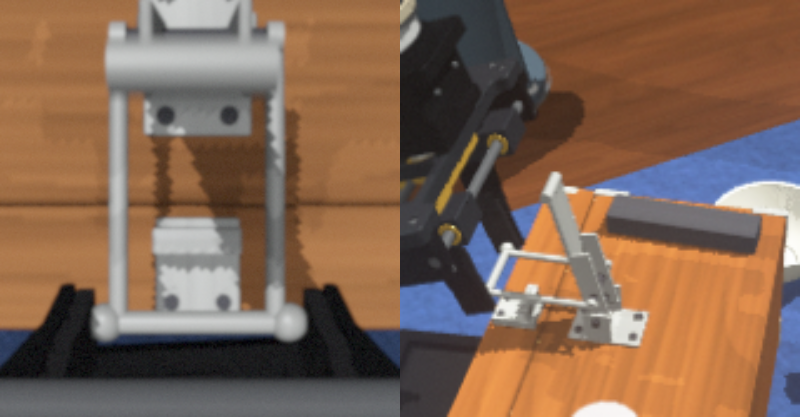

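The loop bar is held at about case (-111,187), at crop pixel (200,322), just outside and above the keeper, with the lever upright. Now I'll lower it.

Emit:
step_arm([
  [-0.002,0,0.018,0,0,0,1],
  [-0.005,0,0.037,0,0,0,1],
  [-0.007,0,0.052,0,0,0,1],
  [-0.009,0,0.065,0,0,0,1],
  [-0.01,0,0.079,0,0,0,1],
  [-0.01,0,0.086,0,0,0,1],
  [-0.01,0,0.089,0,0,0,1],
  [-0.01,0,0.089,0,0,0,1],
])

```text
time_s: 7.85
position: [0.5421, -0.1221, 0.1821]
tcp_rot: [[0.583, 0.79, 0.189], [0.752, -0.613, 0.244], [0.308, -0.0, -0.951]]
force: [-4.3, 1.3, -0.5]
opening: 0.634
grasp_force: 30.0
```

```bash
cat > bar.py <<'E'
from wr import *
c,Tc=wcam()
g=cv2.cvtColor(c["image"],cv2.COLOR_RGB2HSV)
m=((g[...,1]<70)&(g[...,2]>110)).astype(np.uint8); m[:,:240]=0; m[:,410:]=0; m[320:]=0
n,l,st,ce=cv2.connectedComponentsWithStats(m)
for i in range(1,n):
    if st[i,4]>60: print(st[i],ce[i].round(1))
for nme,P in dict(lip=(-95,-3,169),bar160=(-104,-3,160),balL=(-104,21,160),balR=(-104,-27,160),seat=(-94,-3,161.5)).items(): print(nme,proj(c,np.array(P)/1000,Tc).round(1))
E
python3 go.py -117 -4 207 18; python3 bar.py
```

```text
t 7.85 case now [-112.7   -3.5  182.1] F case [-1.6  4.2 -0.5] op 0.634 gf 30.00016540288925
shift [ 0.012  0.002 -0.084] turn [-0.     0.001  0.   ] mm [  4.   0. -25.]
[ 241   88  146   63 6936] [313.9 122.2]
[ 256  156  115  164 6226] [300.3 272.4]
[364 157  13  49 314] [371.7 175.4]
[ 281  159   73   41 2093] [317.5 180.6]
[363 240   9  21 144] [367. 250.]
[366 304  15  15 179] [373.2 311.1]
lip [316.6 283.1]
bar160 [316.7 301.3]
balL [262.6 301.2]
balR [370.8 301.3]
seat [316.7 279. ]
```

Emit:
step_arm([
  [-0.001,0,0.004,0,0,0,1],
  [-0.002,0,0.008,0,0,0,1],
  [-0.002,0,0.01,0,0,0,1],
  [-0.002,0,0.01,0,0,0,1],
])

```text
time_s: 8.23
position: [0.5426, -0.1217, 0.179]
tcp_rot: [[0.584, 0.789, 0.19], [0.751, -0.614, 0.245], [0.31, -0.0, -0.951]]
force: [-2.7, 3.5, 1.2]
opening: 0.64
grasp_force: 30.0
```

```bash
python3 go.py -117 -4 207 18; python3 bar.py | tail -7; python3 - <<'E'
from wr import *
c,Tc=wcam()
for v in (305,308,311,314): print(v,[(onz(c,373,v,z/1000,Tc)*1000).round(1)[:2] for z in (160,163,166)])
E
```

```text
t 8.23 case now [-112.    -3.6  179. ] F case [1.1 4.3 1.2] op 0.64 gf 30.000183284282684
shift [ 0.013  0.001 -0.094] turn [ 0.    -0.001 -0.002] mm [  4.   0. -28.]
[363 242   9  21 138] [366.8 252. ]
[366 304  15  14 165] [373.  310.1]
lip [316.2 285.4]
bar160 [316.4 303.8]
balL [261.3 303.8]
balR [371.4 303.7]
seat [316.3 281.2]
305 [array([-104.6,  -27.7]), array([-104.1,  -27.3]), array([-103.6,  -26.9])]
308 [array([-105.9,  -27.7]), array([-105.4,  -27.3]), array([-104.9,  -26.9])]
311 [array([-107.2,  -27.7]), array([-106.7,  -27.3]), array([-106.1,  -26.9])]
314 [array([-108.5,  -27.7]), array([-107.9,  -27.3]), array([-107.4,  -26.9])]
```

The bar sits outside and below the lip at x≈-106, z≈161, so I'll release it and back away along the tool axis.

Emit:
step_arm([
  [0,0,0,0,0,0,1],
  [0,0,0,0,0,0,-1],
  [0,0,0,0,0,0,-1],
  [0,0,0,0,0,0,-1],
  [0,0,0,0,0,0,-1],
  [0,0,0,0,0,0,-1],
])

```text
time_s: 8.83
position: [0.5436, -0.1236, 0.1793]
tcp_rot: [[0.584, 0.789, 0.192], [0.751, -0.614, 0.241], [0.309, 0.004, -0.951]]
force: [0.6, -0.6, 0.1]
opening: 0.927
grasp_force: 0.0
```

```bash
python3 go.py -117 -4 207 18; python3 bar.py
```

```text
t 8.83 case now [-112.9   -5.6  179.3] F case [-0.1 -0.8  0.1] op 0.927 gf 0.0
shift [ 0.015 -0.005 -0.092] turn [ 0.005  0.001 -0.001] mm [  5.  -1. -28.]
[ 240   86  137   59 6476] [308.1 116.6]
[ 246  151  118  169 6134] [293.4 271.2]
[359 152  13  34 259] [366.1 163.8]
[306 157  32   8 152] [321.3 160.1]
[275 167  74  32 992] [309.  189.3]
[358 236   8  24 133] [362.1 248.6]
[362 301  14  13 139] [368.2 307. ]
lip [311.4 283.3]
bar160 [311.7 301.8]
balL [256.7 301.8]
balR [366.7 301.6]
seat [311.6 279.2]
```

Emit:
step_arm([
  [0,0,-0.05,0,0,0,-1],
  [0,0,-0.15,0,0,0,-1],
  [0,0,-0.25,0,0,0,-1],
  [0,0,-0.3,0,0,0,1],
  [0,0,-0.3,0,0.13,0,1],
  [0,0,-0.3,0,0.26,0,1],
  [0,0,-0.3,0,0.38,0,1],
  [0,0,-0.3,0,0.38,0,1],
])

```text
time_s: 9.55
position: [0.5243, -0.1463, 0.2633]
tcp_rot: [[0.506, 0.787, 0.354], [0.643, -0.617, 0.454], [0.576, -0.002, -0.818]]
force: [0.1, -0.5, -0.1]
opening: 0.704
grasp_force: 0.0
```

```bash
python3 go.py -100 -4 263 35; python3 - <<'E'
from wr import *
c=capture("top"); Tc=np.linalg.inv(T)@c["world_from_camera"]
cv2.imwrite("pics/t5.png",c["image"][:,:,::-1])
g=cv2.cvtColor(c["image"],cv2.COLOR_RGB2HSV)
c2,T2=wcam(); g=cv2.cvtColor(c2["image"],cv2.COLOR_RGB2HSV)
m=((g[...,1]<70)&(g[...,2]>110)).astype(np.uint8)
n,l,st,ce=cv2.connectedComponentsWithStats(m)
for i in range(1,n):
    if st[i,4]>100: print(st[i],ce[i].round(1))
for nme,P in dict(lip=(-95,-3,169),bar160=(-106,-3,160),bar180=(-108,-3,180),balL=(-106,21,160),balR=(-106,-27,160),piv=(-36,-3,170),lev=(-62,-3,272)).items(): print(nme,proj(c2,np.array(P)/1000,T2).round(1))
E
```

```text
t 9.55 case now [-142.7   -4.3  263.3] F case [-0.3 -0.4 -0.1] op 0.704 gf 0.0
shift [ 0.116 -0.002  0.083] turn [ 0.003 -0.003 -0.007] mm [35. -1. 25.]
[  442     0   198   175 17349] [573.5  57.9]
[   18    51   220   157 10164] [ 83.8 146.8]
[488  67  15  32 322] [495.2  82.3]
[264  69  87   2 112] [309.6  69.8]
[ 434  114   96  144 4480] [480.3 157. ]
[ 150  124   30   90 1037] [165.2 173.9]
[286 127  57  16 782] [314.2 133.6]
[ 273  179   87  126 3376] [310.9 266.4]
[344 178   8  40 228] [348.3 194.9]
[ 293  194   48   31 1106] [316.5 209.1]
[  44  215   77  104 3146] [ 84.7 277.3]
[ 519  260   62   49 1298] [544.1 289.8]
lip [316.3 268.4]
bar160 [316.5 287.7]
bar180 [316.3 285.1]
balL [280.3 287.9]
balR [352.7 287.5]
piv [316.1 184.8]
lev [314.1 138.9]
```

```bash
python3 - <<'E'
from wr import *
c,T2=wcam(); g=cv2.cvtColor(c["image"],cv2.COLOR_RGB2HSV)
m=((g[...,1]<70)&(g[...,2]>110))
for u in (276,280,315,353,357): print(u,[int(v) for v in np.flatnonzero(m[230:320,u])+230])
for P in [(-106,21,160),(-106,-27,160),(-102,-27,160),(-116,-3,157)]: print(proj(c,np.array(P)/1000,T2).round(1))
E
```

```text
276 [281, 282, 283, 284, 285, 286, 287, 288, 289, 290, 291, 292]
280 [280, 281, 282, 283, 284, 285, 286, 287, 288, 289, 290, 291, 292, 293, 294]
315 [258, 259, 260, 261, 262, 263, 264, 265, 266, 267, 268, 269, 270, 271, 272, 273, 274, 275, 276, 277, 279, 280, 281, 282, 283, 284, 285, 286, 287, 288, 289, 290, 291, 292, 293, 294, 295, 296, 297, 298, 299, 300, 301, 302, 303, 304, 305]
353 [284, 285, 286, 287, 288, 289, 290, 291, 292, 293]
357 [285, 286, 287, 288, 289, 290, 291, 292]
[280.3 289.1]
[352.7 288.8]
[352.5 282.9]
[316.5 304.7]
```

The bar measures x≈-105, z≈160, resting in the keeper outside the lip. Next is pressing the lever.

```bash
cat > path.py <<'E'
import numpy as np,sys
x0,z0=map(float,sys.argv[1:3])
for x,z in [(-100,263),(-78,263),(-52,265),(-28,259),(-8,247),(12,241),(29,234),(35,219),(38,203),(38,200)]:
    d=np.array([x-x0,z-z0])/300; print((x,z),round(d@[.819,.574],3),round(d@[.574,-.819],3))
E
python3 path.py -142.7 263.3
```

```text
(-100, 263) 0.116 0.083
(-78, 263) 0.176 0.125
(-52, 265) 0.251 0.169
(-28, 259) 0.305 0.231
(-8, 247) 0.337 0.302
(12, 241) 0.38 0.357
(29, 234) 0.413 0.409
(35, 219) 0.4 0.461
(38, 203) 0.378 0.51
(38, 200) 0.372 0.519
```

Emit:
step_arm([
  [0.05,0,0.035,0,0,0,1],
  [0.116,0,0.083,0,0,0,1],
  [0.116,0,0.083,0,0,0,1],
  [0.116,0,0.083,0,0,0,1],
  [0.15,0,0.105,0,0,0,1],
  [0.176,0,0.125,0,0,0,1],
  [0.2,0,0.14,0,0,0,1],
  [0.225,0,0.155,0,0,0,1],
])

```text
time_s: 10.37
position: [0.576, -0.079, 0.2652]
tcp_rot: [[0.502, 0.789, 0.353], [0.646, -0.614, 0.453], [0.574, 0.0, -0.819]]
force: [-0.9, -1.5, -0.2]
opening: 0.022
grasp_force: 0.6
```

```bash
python3 go.py -52 -4 265 35; python3 path.py $(python3 go.py 0 0 300 | sed -n 's/.*case now \[ *\([-0-9.]*\) *[-0-9.]* *\([0-9.]*\) *\].*/\1 \2/p')
```

```text
t 10.37 case now [-57.8  -3.9 265.2] F case [-1.7 -0.2 -0.2] op 0.022 gf 0.593885173285571
shift [0.015 0.    0.012] turn [ 0.001 -0.001 -0.001] mm [5. 0. 3.]
(-100, 263) -0.119 -0.075
(-78, 263) -0.059 -0.033
(-52, 265) 0.015 0.012
(-28, 259) 0.069 0.074
(-8, 247) 0.101 0.145
(12, 241) 0.144 0.2
(29, 234) 0.177 0.251
(35, 219) 0.165 0.304
(38, 203) 0.143 0.353
(38, 200) 0.137 0.361
```

Emit:
step_arm([
  [0.035,0,0.035,0,0,0,1],
  [0.052,0,0.055,0,0,0,1],
  [0.069,0,0.074,0,0,0,1],
  [0.08,0,0.098,0,0,0,1],
  [0.09,0,0.122,0,0,0,1],
  [0.101,0,0.145,0,0,0,1],
  [0.115,0,0.165,0,0,0,1],
  [0.115,0,0.165,0,0,0,1],
])

```text
time_s: 11.03
position: [0.6104, -0.0334, 0.2437]
tcp_rot: [[0.502, 0.79, 0.351], [0.646, -0.613, 0.455], [0.575, -0.002, -0.818]]
force: [0.3, 0.2, 0.3]
opening: 0.003
grasp_force: 0.0
```

```bash
python3 go.py -52 -4 265 35; python3 path.py $(python3 go.py 0 0 300 | sed -n 's/.*case now \[ *\([-0-9.]*\) *[-0-9.]* *\([0-9.]*\) *\].*/\1 \2/p'); python3 bar.py | tail -6
```

```text
t 11.03 case now [ -0.7  -3.1 243.7] F case [ 0.4 -0.1  0.3] op 0.003 gf 0.0
shift [-0.099  0.003 -0.156] turn [-0.002 -0.002 -0.002] mm [-30.   1. -47.]
(-100, 263) -0.234 -0.243
(-78, 263) -0.174 -0.201
(-52, 265) -0.099 -0.156
(-28, 259) -0.045 -0.094
(-8, 247) -0.014 -0.023
(12, 241) 0.03 0.032
(29, 234) 0.063 0.083
(35, 219) 0.05 0.136
(38, 203) 0.028 0.185
(38, 200) 0.022 0.193
[ 292  254   54   49 1584] [317.9 270.3]
lip [318.  534.3]
bar160 [318.1 547.1]
balL [271.8 546.9]
balR [364.5 547. ]
seat [318.1 526.3]
```

Emit:
step_arm([
  [0.015,0,0.016,0,0,0,1],
  [0.03,0,0.032,0,0,0,1],
  [0.045,0,0.055,0,0,0,1],
  [0.06,0,0.08,0,0,0,1],
  [0.058,0,0.1,0,0,0,1],
  [0.054,0,0.12,0,0,0,1],
  [0.05,0,0.136,0,0,0,1],
])

```text
time_s: 11.67
position: [0.6325, -0.0057, 0.2192]
tcp_rot: [[0.502, 0.79, 0.352], [0.646, -0.613, 0.455], [0.575, -0.0, -0.818]]
force: [0.4, -0.1, -0.3]
opening: 0.007
grasp_force: 0.2
```

```bash
python3 go.py 38 -4 203 35; python3 path.py $(python3 go.py 0 0 300 | sed -n 's/.*case now \[ *\([-0-9.]*\) *[-0-9.]* *\([0-9.]*\) *\].*/\1 \2/p')|tail -3
```

```text
t 11.67 case now [ 34.7  -3.6 219.2] F case [ 0.2 -0.4 -0.3] op 0.007 gf 0.23383265070151538
shift [-0.022  0.001  0.05 ] turn [ 0.    -0.003 -0.001] mm [-7.  0. 15.]
(35, 219) 0.0 0.001
(38, 203) -0.022 0.051
(38, 200) -0.028 0.059
```

```bash
cat > lev.py <<'E'
from wr import *
def Tcase(c): return np.linalg.inv(T)@c["world_from_camera"]
d=pickle.load(open("cams.pkl","rb"))
for n in ("scene","top"):
    c=capture(n); Tc=Tcase(c); g=cv2.cvtColor(c["image"],cv2.COLOR_RGB2HSV)
    m=(g[...,1]<70)&(g[...,2]>90)
    o=[]
    for a in np.arange(0,2.0,.1):
        e=np.array([np.cos(a),np.sin(a)]); nn=np.array([-e[1],e[0]])
        pts=[(-36+r*e[0]+5*nn[0],y,170+r*e[1]+5*nn[1]) for r in range(40,104,4) for y in (-10,-3,4)]
        hit=[m[int(v),int(u)] for u,v in (proj(c,np.array(p)/1000,Tc) for p in pts)]
        o.append((round(a,1),round(float(np.mean(hit)),2)))
    print(n,o)
    lo=[]
    for z in (160,165,170,180):
      for x in range(-112,-86,4):
        u,v=proj(c,np.array([x,-27,z])/1000,Tc); w,h=proj(c,np.array([x,21,z])/1000,Tc); lo.append((x,z,int(m[int(v),int(u)])+int(m[int(h),int(w)])))
    print(lo)
E
python3 lev.py
```

```text
scene [(np.float64(0.0), 0.54), (np.float64(0.1), 0.69), (np.float64(0.2), 0.62), (np.float64(0.3), 0.27), (np.float64(0.4), 0.08), (np.float64(0.5), 0.0), (np.float64(0.6), 0.0), (np.float64(0.7), 0.02), (np.float64(0.8), 0.17), (np.float64(0.9), 0.25), (np.float64(1.0), 0.0), (np.float64(1.1), 0.0), (np.float64(1.2), 0.0), (np.float64(1.3), 0.0), (np.float64(1.4), 0.0), (np.float64(1.5), 0.0), (np.float64(1.6), 0.04), (np.float64(1.7), 0.06), (np.float64(1.8), 0.04), (np.float64(1.9), 0.0)]
[(-112, 160, 1), (-108, 160, 0), (-104, 160, 1), (-100, 160, 0), (-96, 160, 2), (-92, 160, 2), (-88, 160, 1), (-112, 165, 0), (-108, 165, 1), (-104, 165, 1), (-100, 165, 1), (-96, 165, 1), (-92, 165, 2), (-88, 165, 1), (-112, 170, 0), (-108, 170, 1), (-104, 170, 1), (-100, 170, 1), (-96, 170, 1), (-92, 170, 1), (-88, 170, 1), (-112, 180, 0), (-108, 180, 0), (-104, 180, 0), (-100, 180, 1), (-96, 180, 1), (-92, 180, 1), (-88, 180, 1)]
top [(np.float64(0.0), 0.21), (np.float64(0.1), 0.19), (np.float64(0.2), 0.15), (np.float64(0.3), 0.08), (np.float64(0.4), 0.02), (np.float64(0.5), 0.0), (np.float64(0.6), 0.0), (np.float64(0.7), 0.04), (np.float64(0.8), 0.04), (np.float64(0.9), 0.02), (np.float64(1.0), 0.0), (np.float64(1.1), 0.0), (np.float64(1.2), 0.0), (np.float64(1.3), 0.0), (np.float64(1.4), 0.0), (np.float64(1.5), 0.0), (np.float64(1.6), 0.44), (np.float64(1.7), 0.77), (np.float64(1.8), 0.88), (np.float64(1.9), 0.9)]
[(-112, 160, 1), (-108, 160, 1), (-104, 160, 1), (-100, 160, 1), (-96, 160, 1), (-92, 160, 1), (-88, 160, 1), (-112, 165, 1), (-108, 165, 1), (-104, 165, 1), (-100, 165, 1), (-96, 165, 1), (-92, 165, 1), (-88, 165, 1), (-112, 170, 1), (-108, 170, 1), (-104, 170, 1), (-100, 170, 1), (-96, 170, 1), (-92, 170, 1), (-88, 170, 1), (-112, 180, 1), (-108, 180, 1), (-104, 180, 1), (-100, 180, 1), (-96, 180, 1), (-92, 180, 1), (-88, 180, 1)]
```

The side camera's mask puts the lever at about 0.1 rad and the balls at x≈-94, so it has passed centre. I'll press it home.

Emit:
step_arm([
  [-0.01,0,0.025,0,0,0,1],
  [-0.022,0,0.045,0,0,0,1],
  [-0.025,0,0.055,0,0,0,1],
  [-0.028,0,0.06,0,0,0,1],
  [-0.03,0,0.065,0,0,0,1],
  [-0.03,0,0.065,0,0,0,1],
])

```text
time_s: 12.27
position: [0.6344, -0.0043, 0.2023]
tcp_rot: [[0.5, 0.79, 0.355], [0.646, -0.613, 0.455], [0.577, 0.002, -0.816]]
force: [-13.1, -6.7, 24.1]
opening: 0.004
grasp_force: 11.6
```

```bash
python3 go.py 38 -4 203 35
```

```text
t 12.27 case now [ 37.1  -4.3 202.3] F case [-13.3   6.3  24.1] op 0.004 gf 11.602975514251739
shift [ 0.004 -0.001  0.   ] turn [ 0.002 -0.006  0.001] mm [ 1. -0.  0.]
```

Emit:
step_arm([
  [0.02,0,-0.05,0,0,0,1],
  [0.04,0,-0.15,0,0,0,1],
  [0.04,0,-0.27,0,0,0,1],
  [-0.05,0,-0.4,0,0,0,1],
  [-0.15,0,-0.5,0,0,0,1],
  [-0.25,0,-0.5,0,0,0,1],
  [-0.3,0,-0.5,0,0,0,1],
  [-0.3,0,-0.5,0,0,0,1],
])

```text
time_s: 12.93
position: [0.5347, -0.1319, 0.2679]
tcp_rot: [[0.507, 0.787, 0.352], [0.643, -0.617, 0.453], [0.574, -0.003, -0.819]]
force: [0.2, 0.8, -0.4]
opening: 0.006
grasp_force: 0.0
```

```bash
python3 go.py 38 -4 203 35|head -1; python3 lev.py; python3 - <<'E'
from wr import *
c,T2=wcam(); g=cv2.cvtColor(c["image"],cv2.COLOR_RGB2HSV)
m=((g[...,1]<70)&(g[...,2]>110)).astype(np.uint8)
n,l,st,ce=cv2.connectedComponentsWithStats(m)
for i in range(1,n):
    if st[i,4]>60 and 220<ce[i][0]<420: print(st[i],ce[i].round(1))
for k,P in dict(balL=(-94,21,161.5),balR=(-94,-27,161.5),levend=(66,-3,177),lip=(-95,-3,169),base=(-116,-3,157),e1=(-120,150,150),e2=(-120,-150,150)).items(): print(k,proj(c,np.array(P)/1000,T2).round(1))
cv2.imwrite("pics/w9.png",c["image"][:,:,::-1])
E
```

```text
t 12.93 case now [-124.9   -3.6  267.9] F case [ 0.7  0.3 -0.4] op 0.006 gf 0.0
scene [(np.float64(0.0), 1.0), (np.float64(0.1), 0.65), (np.float64(0.2), 0.35), (np.float64(0.3), 0.12), (np.float64(0.4), 0.04), (np.float64(0.5), 0.0), (np.float64(0.6), 0.0), (np.float64(0.7), 0.0), (np.float64(0.8), 0.06), (np.float64(0.9), 0.12), (np.float64(1.0), 0.23), (np.float64(1.1), 0.29), (np.float64(1.2), 0.27), (np.float64(1.3), 0.35), (np.float64(1.4), 0.08), (np.float64(1.5), 0.04), (np.float64(1.6), 0.04), (np.float64(1.7), 0.06), (np.float64(1.8), 0.04), (np.float64(1.9), 0.0)]
[(-112, 160, 1), (-108, 160, 0), (-104, 160, 1), (-100, 160, 0), (-96, 160, 2), (-92, 160, 2), (-88, 160, 2), (-112, 165, 0), (-108, 165, 1), (-104, 165, 1), (-100, 165, 1), (-96, 165, 1), (-92, 165, 2), (-88, 165, 1), (-112, 170, 0), (-108, 170, 1), (-104, 170, 1), (-100, 170, 1), (-96, 170, 1), (-92, 170, 1), (-88, 170, 1), (-112, 180, 0), (-108, 180, 0), (-104, 180, 0), (-100, 180, 1), (-96, 180, 1), (-92, 180, 1), (-88, 180, 1)]
top [(np.float64(0.0), 1.0), (np.float64(0.1), 1.0), (np.float64(0.2), 1.0), (np.
[... 325 characters left out ...]
at64(1.6), 0.85), (np.float64(1.7), 0.75), (np.float64(1.8), 0.52), (np.float64(1.9), 0.31)]
[(-112, 160, 0), (-108, 160, 0), (-104, 160, 0), (-100, 160, 2), (-96, 160, 2), (-92, 160, 2), (-88, 160, 1), (-112, 165, 0), (-108, 165, 0), (-104, 165, 0), (-100, 165, 0), (-96, 165, 2), (-92, 165, 2), (-88, 165, 1), (-112, 170, 0), (-108, 170, 0), (-104, 170, 0), (-100, 170, 0), (-96, 170, 2), (-92, 170, 2), (-88, 170, 1), (-112, 180, 0), (-108, 180, 0), (-104, 180, 0), (-100, 180, 0), (-96, 180, 1), (-92, 180, 1), (-88, 180, 1)]
[ 266   82   95  221 8136] [317.3 189.9]
balL [281.4 301.3]
balR [353.4 301.1]
levend [317.   85.7]
lip [317.3 301.1]
base [317.5 335.6]
e1 [ 93.4 341.8]
e2 [533.5 340.8]
```

Emit:
step_arm([
  [0,0,-0.1,0,0,0,1],
  [0,0,-0.1,0,0,0,1],
  [0,0,-0.1,0,0,0,1],
  [0,0,-0.1,0,0,0,1],
  [0,0,-0.1,0,0,0,1],
])

```text
time_s: 13.5
position: [0.5261, -0.142, 0.2938]
tcp_rot: [[0.501, 0.791, 0.352], [0.646, -0.612, 0.455], [0.575, -0.001, -0.818]]
force: [0.1, -0.0, 0.0]
opening: 0.004
grasp_force: 0.0
```

```bash
python3 -c "
from rig import *
print(hand_in())"
```

```text
the job is handed in; nothing more can be done
None
```

I've handed the job in at 13.5 s. By the camera measurements the front is shut, the bar is caught under the keeper's hook and the lever lies flat, with the arm clear of everything; `hand_in()` returned no verdict, and I didn't re-check the other objects' positions afterwards.

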